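# Turn the stirrer up four clicks and start it

## Robot

A 6-joint arm with a two-finger parallel gripper is mounted at the origin on a cart in front of the work surface, level with it; the furniture and walls round the work are solid. World frame = base frame: x ahead of the robot, y to its left, z up, the work surface at z = 0. Lengths are in mm, angles in rad, forces in N, time in s.
With the tool pointing down it reaches from about 275 to 750 mm from the base axis. Payload 10.2 kg.
Tool frame: the origin (TCP) lies midway between the tips of the shut fingers; the grasp point (between the pads) lies 19 mm behind it (ctrl.grasp_offset is the distance from the TCP to the grasp point, in mm); z points along the fingers, y is the line along which they close (so a half turn about z gives the same grasp; the last joint's range is limited). The gripper opens to 85 mm and grips with 20 to 120 N. Pads are 22 mm wide; open, the fingers measure 114 mm over their backs; the gripper's body (76 mm by 85 mm) begins 54 mm behind the grasp point. The pads swing forward as they close: fully open they stand 13 mm farther back than shut.
Start: joints at [0.965, 0.313, 1.498, -0, 1.331, -0.223], TCP at [196.111, 487.003, 231.294] pointing down, gripper open.
Joint ranges: [-2.94, 2.94], [-0.97, 2.17], [0.19, 2.56], [-1.23, 4.37], [0.02, 3.11], [-2.88, 2.88]. Speed limits (rad/s): [2.39, 2.39, 3.01, 3.14, 3.14, 3.14].

## Interface

Orientations are given as a unit quaternion [w, x, y, z].
In Python, from rig import ctrl, viewer, models gives the robot as it stands. The module is installed in compiled form; this text tells all that it offers.
- The arm moves only by the shell command python3 -m pendant 'ROWS' [OPENING] [FORCE]. ROWS is text: rows parted by semicolons, each of 4 numbers parted by spaces: the shift along the tool's x, y, z in m, then the turn about the tool's z in rad. In form: x y z yaw; .... A call has 1 to 10 rows; each row shifts and turns the commanded pose from where the row before left it, along the tool's axes as they then stand; what a row does not reach is not made up. A row lasts 1/8 s, in which the tool goes at most 62.5 mm and 10.7 degrees, less where a joint would pass 70% of its speed; a pose out of reach is approached as far as the arm can. A call is refused whole if a number of a shift passes 0.0625 or a number of a turn 0.188, either way. A call with a gripper value outside its range is refused whole. OPENING is the opening, from 0 (shut) to 1 (fully open), set as the call begins (- or left out, the last holds). The fingers move at their own pace and stop on an object; FORCE is the grip in N (left out, the last holds). Time passes only in rows, so rows that do not move let the fingers close. It gives the time, the measured TCP pose, the force, the opening and the grip force at its end, in the units of the state.
- ctrl.sense(): the state, without advancing time (a new reading comes with each control period).
- viewer.capture(name): name is "scene" or "top"; returns a dict with "color" (400x640x3 uint8, red, green, blue), "vertical_fov" (degrees; the focal length in pixels is half the picture's height over the tangent of half this angle, whatever the lens; pixels are square), "cx", "cy" (the principal point, pixels), "dist" ([k1, k2, p1, p2, k3] as OpenCV has them; the pictures are not rectified), "pose" (4x4, takes a point from camera to world coordinates). Camera axes: x right, y down, z forward; pixel columns grow to the right and rows downward; lengths in mm; the calibration is good to about 2 mm. A picture is of the moment at which its call begins. There is no depth.
- ctrl.finish_job(): hands the job in; it is judged then, once.
Trained networks look in the newest picture that a camera, given by its name, has taken for a name from the list of things; names that differ only in an ending like _2 or _b are one class to them, and where a whole thing is asked for, a point or a joint stands for the part that bears it (a point fixed in the world has none). Each returns a list of dicts, best first, with "p" (0 to 1); they miss things now and then, are a little off and sometimes report something else, mostly with a low value. They report only what shows in the picture. A call takes as long as a camera call.
- models.boxes_of(camera, query): "at" ([x, y, z] in mm, in world coordinates, good to about 4 mm: the middle of the surface that is visible of it).
The state is a dict: "time_s": time; "joints": joint angles; "dq": joint speeds; "tau": joint torques, N m; "eef_pos": TCP position; "ee_rot": TCP orientation; "force": force on the tool from outside, world axes, zero at the start; "wrist_torque": the same for the moment, N m; "grip_width": opening from 0.0 (shut) to 1.0 (fully open); "grip_force": force on a finger pad.
Only numpy, scipy, OpenCV 4.12 (cv2) and the standard library are available. Lean on these libraries where they do the work, as an engineer would, in place of code of your own. Each camera call takes 0.05 s, during which the arm holds its last target. There are 200 camera calls.

## Task

The sample vial on the magnetic stirrer needs faster stirring: with a fingertip push the lever of the stirrer's click-stop dial clockwise (seen from above) exactly four clicks on from where it stands and leave it resting in that click, then press the round start key beside it all the way down and let it come back up. Only push and press: do not pinch the lever, and leave the vial, the flask and the pipette bulb standing where they are.

Things in the scene. Friction and masses are not known exactly. Their poses are not given: they have to be found in the camera images.
- stirrer: Low white magnetic stirrer, 250 (x) x 190 (y) x 46 mm high, fixed to the worktop. Origin at the centre of its underside, z up; its front faces its own -x, its left side is +y. The top is a flat deck at z = 46 mm: lever dial front left, start key front right, behind them a round white plate (132 mm across, top at z = 54 mm, centre at x = +52, y = 0).
- dial_axis (a point): The dial's vertical axis at the level of the deck: stirrer x = -70, y = +40, z = 46 mm. Heights of the black dial above the deck: round skirt, radius 31 mm, up to 8 mm; round hub, radius 19 mm, up to 26 mm; one straight lever from the hub out to 48 mm from the axis, 8 to 26 mm high. Free flat grey deck all round the skirt.
- lever_tip (a point): Point on the centre line of the dial's lever, 44 mm from the axis and 17 mm above the deck. The lever has a white line on top and a rubber pad on each flank; over the pads (20 to 47 mm from the axis) it is 12 mm wide.
- speed_dial (a joint): Dial angle, rad, growing clockwise seen from above; stops at 0 and 5.03. A spring click stop holds it at every multiple of 0.419 rad (24 deg): past half way it jumps into the next click, before that it springs back. About 3 N at the lever's end per click. At 0 the lever points 36 deg clockwise of the stirrer's -x; it starts in click 0 to 3. The deck has one tick per click.
- pad_near_face (a point): Point on the outer face of the rubber pad on the lever's trailing flank, the face to push on for turning clockwise: 36 mm out from the axis, 6 mm to the side of the lever's centre line, 17 mm above the deck. Its own x runs along the lever outward, its y out of this face, z up. The pad reaches from 20 to 47 mm from the axis and 9.5 to 24.5 mm above the deck.
- pad_far_face (a point): The same point on the opposite pad, on the lever's clockwise flank (same axes, so y points into this face). Fingers on both pads at one time count as pinching the lever.
- key_top (a point): Centre of the top of the round white start key (28 mm across, black rim), front right: stirrer x = -70, y = -60 mm, 7 mm above the deck when up. A short white dash and a tiny lamp lie behind it.
- start_key (a joint): Travel of the start key, m: 0 up, 0.004 all the way down. A spring brings it back; it starts to move at about 2 N and is fully down at about 5 N.
- vial: Amber glass sample vial with a black cap (22 mm across, 63 mm high) standing loose near the middle of the stirrer's plate; origin at the centre of its underside.
- flask: Conical glass flask (68 mm across, 102 mm high) standing loose on the worktop to the right (-y) of the stirrer; origin at the centre of its underside.
- bulb: Red rubber pipette bulb (52 mm across, 76 mm high) standing loose on the worktop to the left (+y) of the stirrer; origin at the centre of its underside.

How it is judged:
By the outcome, as a careful person would: the job done as asked, in the order asked, and still so for the second after the job is handed in, with the robot touching nothing.
It also fails if it takes over 54 s, if anything falls off the work surface, if the arm or the gripper's body presses on something with over 40 N, if the wrist force passes 120 N, or if a joint passes its speed limit or range.

## Working session

There is one attempt and no reset: what is moved stays moved. The work goes in short steps, Python scripts to look and compute and a shell command to move; the robot and the scene stay as the last step left them, time stands still between calls to the robot, and variables do not carry over. Pictures are saved under pics/ and viewed, at most 10 in all, crops included, and the job is handed in when it is done.

```bash
mkdir -p pics; python3 - <<'E'
from rig import ctrl, viewer, models
import cv2, numpy as np
np.set_printoptions(suppress=True,precision=4)
for n in ("scene","top"):
    d=viewer.capture(n); cv2.imwrite(f"pics/{n}0.png",d["color"][:,:,::-1])
    print(n,d["vertical_fov"],d["cx"],d["cy"],d["dist"],d["pose"])
    for q in ("stirrer","dial_axis","lever_tip","pad_near_face","key_top","vial","flask","bulb"):
        print(q,[(np.round(r["at"]),round(r["p"],2)) for r in models.boxes_of(n,q)[:2]])
s=ctrl.sense(); print(s["time_s"],s["eef_pos"],s["ee_rot"],s["grip_width"],s["force"])
E
```

```text
scene 55.88192439758783 314.20197811764126 201.6864753741697 [-0.0882  0.      0.      0.      0.    ] [[   0.9036   -0.2253    0.3645  314.6418]
 [  -0.4283   -0.4538    0.7814 -600.8882]
 [  -0.0107   -0.8622   -0.5065  488.031 ]
 [   0.        0.        0.        1.    ]]
stirrer [(array([621.,  13.,  47.]), 0.7)]
dial_axis [(array([627.,  14.,  45.]), 0.74)]
lever_tip [(array([567.,  41.,  59.]), 0.9)]
pad_near_face []
key_top [(array([611., -40.,  55.]), 0.4)]
vial [(array([708.,  58.,  88.]), 0.54)]
flask [(array([761., -94.,  44.]), 0.83), (array([567.,  48.,  59.]), 0.17)]
bulb [(array([636., 224.,  35.]), 0.63)]
top 47.951508205443055 330.39620406767887 198.48631293798516 [0.0047 0.     0.     0.     0.    ] [[  0.0884  -0.9711   0.2216 436.2774]
 [ -0.9961  -0.086    0.0206  38.5651]
 [ -0.0009  -0.2225  -0.9749 910.9573]
 [  0.       0.       0.       1.    ]]
stirrer [(array([643.,  45.,  46.]), 0.73), (array([630., 237.,  41.]), 0.4)]
dial_axis [(array([641.,  42.,  47.]), 0.77)]
lever_tip [(array([569.,  54.,  56.]), 0.96)]
pad_near_face [(array([573.,  56.,  55.]), 0.74), (array([765., -79.,  46.]), 0.66)]
key_top [(array([617., -42.,  50.]), 0.67), (array([570.,  54.,  54.]), 0.24)]
vial [(array([706.,  61., 102.]), 0.5)]
flask [(array([763., -79.,  48.]), 0.64)]
bulb [(array([628., 237.,  42.]), 0.92)]
0.9 [196.0985 486.9981 231.2996] [ 0.      0.1902  0.9817 -0.    ] 1.0002766588719112 [-1.3975  0.1659 -0.3968]
```

View pics/top0.png

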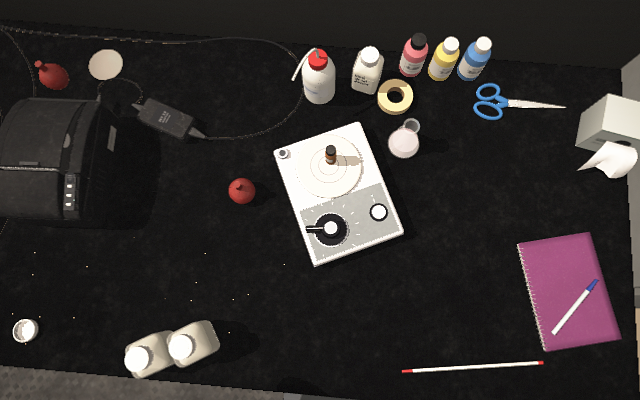

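View pics/scene0.png

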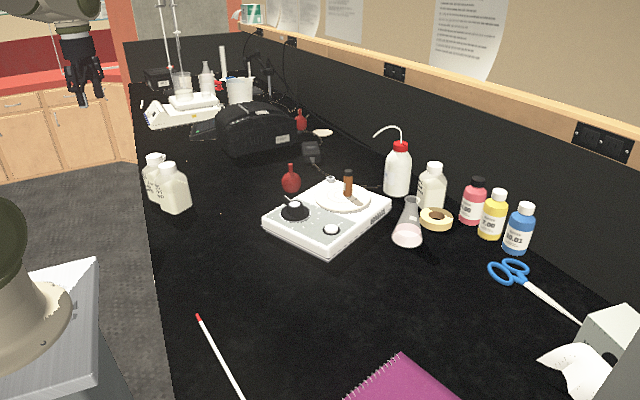

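```bash
python3 - <<'E'
import cv2
a=cv2.imread("pics/top0.png")[115:270,265:410]; cv2.imwrite("pics/c1.png",cv2.resize(a,None,fx=3.8,fy=3.8,interpolation=cv2.INTER_CUBIC))
b=cv2.imread("pics/scene0.png")[170:260,255:400]; cv2.imwrite("pics/c2.png",cv2.resize(b,None,fx=5,fy=5,interpolation=cv2.INTER_CUBIC))
E
```

```text
(no output)
```

View pics/c1.png

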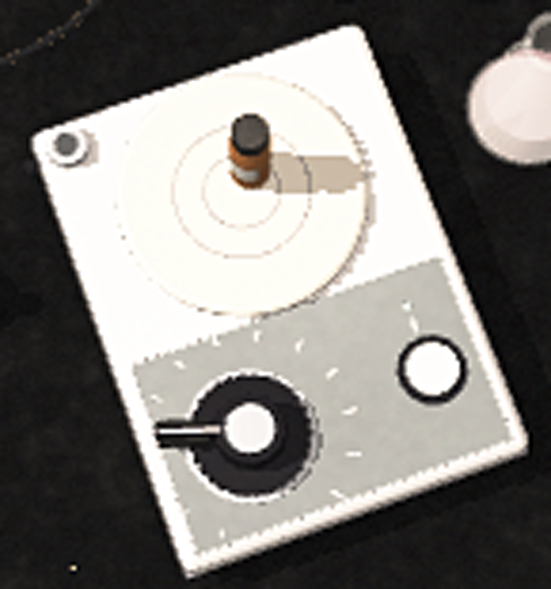

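View pics/c2.png

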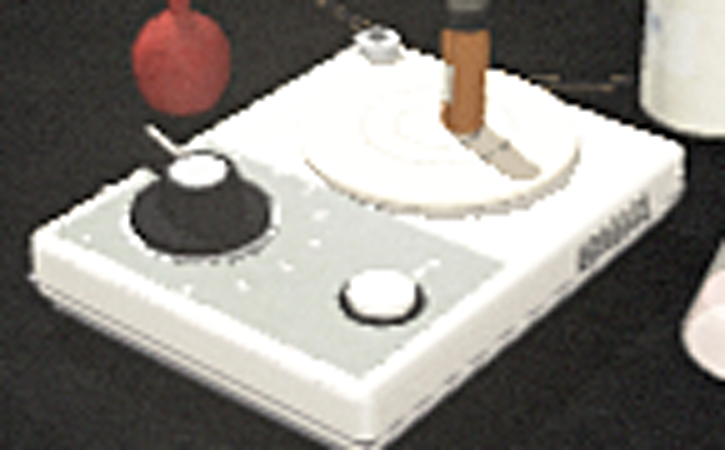

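```bash
cat > h.py <<'E'
import cv2, numpy as np
np.set_printoptions(suppress=True,precision=2)
def K(d): f=200/np.tan(np.radians(d["vertical_fov"])/2); return np.array([[f,0,d["cx"]],[0,f,d["cy"]],[0,0,1.]])
def proj(d,P):
    T=np.linalg.inv(d["pose"]); 
    return cv2.projectPoints(np.array(P,float),cv2.Rodrigues(T[:3,:3])[0],T[:3,3],K(d),np.array(d["dist"]))[0][:,0]
def ray(d,uv,z):
    n=cv2.undistortPoints(np.array([[uv]],float),K(d),np.array(d["dist"]))[0,0]
    r=d["pose"][:3,:3]@np.array([*n,1]); o=d["pose"][:3,3]; return o+r*(z-o[2])/r[2]
def w(p,L):
    L=np.atleast_2d(L); c,s=np.cos(p[2]),np.sin(p[2])
    return np.c_[p[0]+c*L[:,0]-s*L[:,1],p[1]+s*L[:,0]+c*L[:,1],L[:,2]]
E
python3 - <<'E'
from h import *
from rig import viewer
from scipy.optimize import least_squares
t=viewer.capture("top"); s=viewer.capture("scene")
L=np.array([[-70,-60,53],[-70,40,72],[52,0,54],[125,95,46],[125,-95,46],[-125,-95,46],[-125,95,46]])
U=np.array([[432,369],[250,428],[245,193],[32,133],[370,25],[530,440],[188,562]])/3.8+[265,115]
Ls=np.array([[-70,-60,53],[-70,40,72],[52,0,54],[-125,95,46],[-125,-95,46],[125,-95,46]])
Us=np.array([[382,292],[200,170],[442,135],[32,237],[368,405],[687,147]])/5+[255,170]
for use in ("t","s","ts"):
    f=lambda p: np.concatenate(([(proj(t,w(p,L))-U).ravel()] if "t" in use else [])+([(proj(s,w(p,Ls))-Us).ravel()] if "s" in use else []))
    r=least_squares(f,[640,40,0.3],x_scale=[1,1,.01]); print(use,r.x,np.degrees(r.x[2]),r.fun.reshape(-1,2).round(1).tolist())
p=r.x
print("dial",w(p,[-70,40,46]),"key",w(p,[-70,-60,53]),"plate",w(p,[52,0,54]))
a=ray(t,np.array([157,431])/3.8+[265,115],72); c=ray(t,np.array([250,428])/3.8+[265,115],72)
v=a-c; print("lever",v,np.linalg.norm(v)); ang=np.degrees(np.arctan2(v[1],v[0])); 
print("cw of -x:",(180+np.degrees(p[2])-ang)%360, "click",((180+np.degrees(p[2])-ang)%360-36)/24)
E
```

```text
t [651.92  43.04   0.43] 24.564325953543335 [[0.8, -0.3], [0.2, -0.4], [-0.1, -0.9], [-0.3, -1.5], [-1.2, -2.5], [1.6, 2.1], [-1.1, 2.9]]
s [651.62  41.36   0.44] 25.10085285431028 [[0.4, 0.1], [-0.1, 0.7], [-0.4, -1.2], [-1.8, -0.4], [0.3, -0.1], [1.7, -0.2]]
ts [652.06  42.66   0.43] 24.734566459198007 [[1.0, -0.5], [0.5, -0.4], [0.1, -1.0], [-0.2, -1.4], [-1.2, -2.6], [1.9, 1.8], [-0.6, 3.0], [-0.0, -0.3], [-0.2, 0.3], [-0.4, -1.5], [-1.8, -1.0], [-0.4, -0.5], [1.7, -0.3]]
dial [[571.74  49.7   46.  ]] key [[613.59 -41.13  53.  ]] plate [[699.29  64.42  54.  ]]
lever [-5.57 45.82  0.  ] 46.1546126439126
cw of -x: 107.80292398224101 click 2.9917884992600423
```

```bash
python3 -m pendant '-.0465 -.0248 0 0;-.0465 -.0248 0 0;-.0465 -.0248 0 0;-.0465 -.0248 0 0;-.0465 -.0248 0 0;-.0465 -.0248 0 0;-.0465 -.0248 0 0;-.0465 -.0248 0 0;-.0465 -.0248 0 0;-.0465 -.0248 0 0' 0 20; python3 -m pendant '0 0 0 .178;0 0 0 .178;0 0 0 .178;0 0 0 .178;0 0 0 .178;0 0 0 .178;0 0 0 0;0 0 0 0'
cat > st.py <<'E'
from rig import ctrl; from h import *
from scipy.spatial.transform import Rotation as R
s=ctrl.sense(); p=np.array(s["eef_pos"]); q=s["ee_rot"]; M=R.from_quat([q[1],q[2],q[3],q[0]]).as_matrix()
print(s["time_s"],"pos",p,"heading y",np.degrees(np.arctan2(M[1,1],M[0,1])),"tool z",M[:,2],"F tool",M.T@np.array(s["force"]),"Fw",np.array(s["force"]),s["grip_width"],np.array(s["joints"]))
import sys
if len(sys.argv)>3: print("delta tool",M.T@(np.array([float(a) for a in sys.argv[1:4]])-p))
E
python3 st.py 535 83 90
```

```text
time_s: 2.25
eef_pos: [535.8, 81.8, 231.4]
ee_rot: [0.0, 0.19, 0.982, 0.0]
force: [-0.4, 0.6, -0.8]
grip_width: 0.001
grip_force: 0.0
time_s: 3.25
eef_pos: [534.8, 83.3, 231.3]
ee_rot: [-0.0, 0.662, 0.749, 0.0]
force: [-0.4, 0.4, -0.2]
grip_width: -0.002
grip_force: 0.0
3.25 pos [534.82  83.29 231.28] heading y 7.074515938338271 tool z [-0.  0. -1.] F tool [ 0.41 -0.39  0.18] Fw [-0.43  0.36 -0.18] -0.001962940265224753 [-0.06  0.35  1.45  0.    1.34 -0.19]
delta tool [ -0.31   0.14 141.28]
```

```bash
python3 -m pendant '0 0 .0425 0;0 0 .0425 0;0 0 .0425 0;0 0 .0425 0;0 0 0 0;0 0 0 0'; python3 - <<'E'
from rig import viewer; import cv2
t=viewer.capture("top")["color"][190:290,265:410,::-1]; s=viewer.capture("scene")["color"][120:260,235:400,::-1]
f=lambda a,k:cv2.resize(a,None,fx=k,fy=k,interpolation=cv2.INTER_CUBIC)
import numpy as np
a=f(t,2.7);b=f(s,2.4)
c=np.zeros((max(a.shape[0],b.shape[0]),a.shape[1]+b.shape[1],3),np.uint8); c[:a.shape[0],:a.shape[1]]=a; c[:b.shape[0],a.shape[1]:]=b
cv2.imwrite("pics/d1.png",c)
E
python3 st.py
```

```text
time_s: 4.0
eef_pos: [535.8, 83.2, 63.0]
ee_rot: [0.001, 0.663, 0.749, 0.001]
force: [-0.7, 0.1, 0.9]
grip_width: 0.003
grip_force: 0.0
4.1 pos [535.9   83.24  63.23] heading y 6.913891724069168 tool z [ 0. -0. -1.] F tool [0.94 0.85 1.09] Fw [ 0.74  1.04 -1.09] 0.0008997560075755848 [-0.06  0.54  1.64  0.    0.96 -0.18]
```

View pics/d1.png

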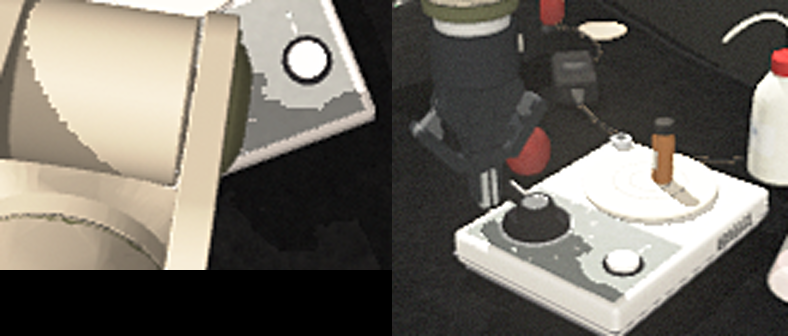

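```bash
python3 -m pendant '0 .004 .003 0;0 .004 0 0;0 0 0 0' | grep -E "pos|force:"; for i in 1; do python3 -m pendant '0 .002 0 0;0 0 0 0'| grep -E "pos|force:"; python3 -m pendant '0 .002 0 0;0 0 0 0'| grep -E "pos|force:"; python3 -m pendant '0 .002 0 0;0 0 0 0'| grep -E "pos|force:"; done
```

```text
eef_pos: [543.1, 84.2, 58.4]
force: [-0.5, 0.7, -0.5]
grip_force: 0.0
eef_pos: [544.8, 84.5, 58.3]
force: [-0.2, -0.3, 0.4]
grip_force: 0.0
eef_pos: [546.8, 84.7, 58.3]
force: [-0.2, -0.5, 0.2]
grip_force: 0.0
eef_pos: [548.5, 85.0, 58.2]
force: [-2.0, 0.2, 1.1]
grip_force: 1.1
```

```bash
python3 -m pendant '0 .001 0 0;0 0 0 0'| grep -E "pos|force:"; python3 -m pendant '0 .001 0 0;0 0 0 0'| grep -E "pos|force:"
```

```text
eef_pos: [549.6, 85.2, 58.2]
force: [-2.2, 0.9, -0.1]
grip_force: 1.2
eef_pos: [550.8, 85.3, 58.2]
force: [-1.8, 1.1, -0.7]
grip_force: 1.0
```

```bash
python3 -m pendant '.0005 .0015 0 .084;.0005 .0015 0 .084;.0015 .0031 0 .084;.0015 .0031 0 .084;.0015 .0031 0 .084;.0015 .0031 0 .084;.0015 .0031 0 .084;.0015 .0031 0 .084;.0015 .0031 0 .084;0 0 0 0'; cat > ph.py <<'E'
from rig import ctrl; from h import *
s=ctrl.sense(); q=s["ee_rot"]; from scipy.spatial.transform import Rotation as R
M=R.from_quat([q[1],q[2],q[3],q[0]]).as_matrix(); h=np.degrees(np.arctan2(M[1,1],M[0,1]))
D=np.array([571.7,49.7,46]); r=M.T@(np.array(s["eef_pos"])-D)
print("phi from heading",h+90,"P in tool frame rel D (want 36,-19.8)",r[:2],"F tool",M.T@s["force"])
b=np.radians(h); g=np.array(s["eef_pos"])[:2]-D[:2]; th=np.arctan2(g[1],g[0]); print("phi from contact",np.degrees(th-np.arcsin(19.8/np.hypot(*g))))
E
python3 ph.py
```

```text
time_s: 6.98
eef_pos: [577.7, 89.8, 58.4]
ee_rot: [0.0, 0.893, 0.451, 0.001]
force: [0.0, -0.2, 0.8]
grip_width: 0.002
grip_force: 0.0
phi from heading 53.59540113640023 P in tool frame rel D (want 36,-19.8) [ 35.79 -18.95] F tool [-0.18  0.13 -0.84]
phi from contact 52.252919330337065
```

```bash
python3 -m pendant '.0015 .0031 0 .084;.0015 .0031 0 .084;.0015 .0031 0 .084;.0015 .0031 0 .084;.0015 .0031 0 .084;.0015 .0031 0 .084;.0015 .0031 0 .084;0 0 0 0'; python3 ph.py;python3 -m pendant '.0015 .0031 0 .084;.0008 .0015 0 .042;0 0 0 0';  python3 ph.py
```

```text
time_s: 7.98
eef_pos: [598.8, 79.8, 58.3]
ee_rot: [0.0, 0.985, 0.174, 0.0]
force: [0.9, -0.9, 0.6]
grip_width: -0.001
grip_force: 0.0
phi from heading 19.98986814803638 P in tool frame rel D (want 36,-19.8) [ 35.78 -18.98] F tool [ 0.52  1.12 -0.59]
phi from contact 18.671197390072944
time_s: 8.35
eef_pos: [602.4, 76.2, 58.3]
ee_rot: [0.0, 0.994, 0.111, 0.0]
force: [0.6, 0.6, -0.0]
grip_width: -0.004
grip_force: 0.0
phi from heading 12.79510975958776 P in tool frame rel D (want 36,-19.8) [ 35.77 -19.01] F tool [ 0.67 -0.46  0.01]
phi from contact 11.530094356009776
```

```bash
python3 -m pendant '0 -.01 0 0;0 -.01 0 0;0 0 -.05 0;0 0 -.05 0;-.06 0 -.01 0;-.06 0 0 0;-.06 0 0 0;-.06 0 0 0;0 0 0 0;0 0 0 0'; python3 st.py; python3 - <<'E'
from rig import viewer; import cv2
viewer.capture("scene")
t=viewer.capture("top")["color"][:,:,::-1]; cv2.imwrite("pics/t2.png",t)
cv2.imwrite("pics/e1.png",cv2.resize(t[115:270,265:410],None,fx=3.8,fy=3.8,interpolation=cv2.INTER_CUBIC))
E
```

```text
time_s: 9.6
eef_pos: [364.4, 43.4, 168.8]
ee_rot: [0.0, 0.994, 0.11, 0.001]
force: [-0.2, 0.3, 0.4]
grip_width: 0.001
grip_force: 0.0
9.6 pos [364.41  43.41 168.83] heading y -77.31295432020669 tool z [ 0. -0. -1.] F tool [-0.12 -0.33 -0.43] Fw [-0.19  0.29  0.43] 0.001112044097483305 [-0.2   0.03  2.02  0.    1.1   1.15]
```

View pics/e1.png

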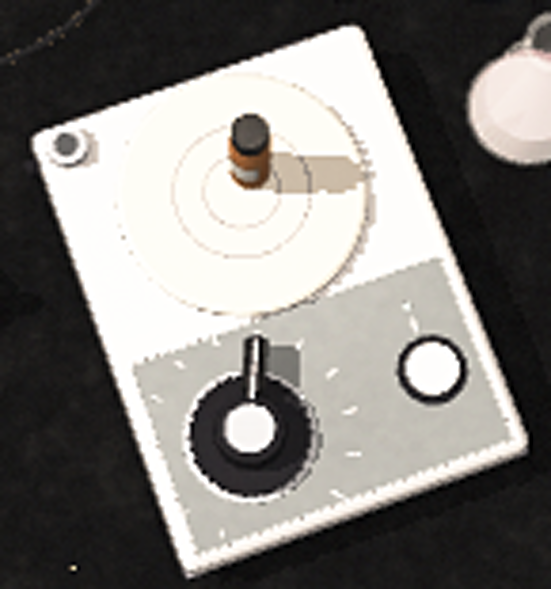

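```bash
python3 - <<'E'
from h import *; from rig import viewer
t=viewer.capture("top"); p=[652,43,np.radians(24.7)]
f=lambda u,z:ray(t,np.array(u)/3.8+[265,115],z)
c=f([250,428],72)
for a in ([257,338],[157,433]):
    v=f(a,72)-c; ang=np.degrees(np.arctan2(v[1],v[0])); print(v,np.linalg.norm(v),ang,((180+24.7-ang)%360-36)/24)
k=f([432,369],53); print("key",k); 
for n in range(4,10):
    an=p[2]+np.pi-np.radians(36+24*n); L=w(p,[-70,40,72])+np.c_[46*np.cos(an),46*np.sin(an),0]; print(n,(proj(t,L)-[265,115])*3.8)
E
python3 st.py 613 -41 90
```

```text
[45.81  0.53  0.  ] 45.814656504587894 0.6623005510915242 7.001570810371185
[-6.57 45.72  0.  ] 46.186000437936336 98.17462403897886 2.9385573317092137
key [612.5  -39.18  53.  ]
4 [[165.76 391.72]]
5 [[187.67 360.66]]
6 [[220.27 341.06]]
7 [[258.03 336.11]]
8 [[294.64 346.61]]
9 [[323.93 370.86]]
9.75 pos [364.55  43.38 168.32] heading y -77.3044862292368 tool z [ 0. -0. -1.] F tool [ 0.05 -0.15  0.  ] Fw [ 0.02  0.15 -0.  ] 0.00017991457157207964 [-0.2   0.03  2.02  0.    1.1   1.15]
delta tool [223.82 136.92  78.37]
```

```bash
python3 -m pendant '.0447 .0274 0 0;.0447 .0274 0 0;.0447 .0274 0 0;.0447 .0274 0 0;.0447 .0274 0 0;0 0 .045 0;0 0 .045 0;0 0 0 0;0 0 0 0'; python3 st.py 613 -40.5 57
```

```text
time_s: 10.88
eef_pos: [612.9, -41.5, 79.9]
ee_rot: [0.0, 0.994, 0.11, 0.001]
force: [0.7, 0.4, 1.3]
grip_width: 0.003
grip_force: 0.0
10.875 pos [612.92 -41.55  79.92] heading y -77.32882145426551 tool z [ 0. -0. -1.] F tool [ 0.76 -0.19 -1.3 ] Fw [0.7  0.36 1.3 ] 0.003362320779420236 [-0.26  0.65  1.39 -0.    1.1   1.09]
delta tool [ 0.26 -1.03 22.92]
```

```bash
g(){ grep -E "pos|^force:"; }; python3 -m pendant '0 -.001 .01 0;0 0 .01 0;0 0 0 0;0 0 0 0'|g; python3 -m pendant '0 0 .003 0;0 0 0 0;0 0 0 0'|g;  python3 -m pendant '0 0 .002 0;0 0 0 0;0 0 0 0'|g; python3 -m pendant '0 0 .002 0;0 0 0 0;0 0 0 0'|g
```

```text
eef_pos: [611.7, -40.6, 58.5]
force: [0.1, -0.1, 1.5]
eef_pos: [611.6, -40.6, 55.4]
force: [-0.2, -0.4, 0.1]
eef_pos: [611.7, -40.6, 53.5]
force: [0.7, -0.8, 2.2]
eef_pos: [611.7, -40.6, 51.5]
force: [-0.0, 0.1, 3.6]
```

```bash
g(){ grep -E "pos|^force:"; }; python3 -m pendant '0 0 .002 0;0 0 0 0;0 0 0 0'|g; python3 -m pendant '0 0 .001 0;0 0 0 0;0 0 0 0'|g;  python3 -m pendant '0 0 .001 0;0 0 0 0;0 0 0 0'|g
```

```text
eef_pos: [611.7, -40.6, 49.6]
force: [-1.6, 0.1, 5.7]
eef_pos: [611.8, -40.6, 49.4]
force: [-3.7, -0.1, 13.9]
eef_pos: [611.8, -40.6, 49.3]
force: [-7.5, 0.4, 20.6]
```

```bash
python3 -m pendant '0 0 -.004 0;0 0 -.01 0;0 0 -.04 0;0 0 -.05 0;-.06 0 0 0;-.06 0 0 0;-.06 0 0 0;-.06 0 0 0;0 0 0 0;0 0 0 0'; python3 - <<'E'
from rig import viewer; import cv2
t=viewer.capture("top")["color"][:,:,::-1]
cv2.imwrite("pics/e2.png",cv2.resize(t[95:275,215:440],None,fx=3,fy=3,interpolation=cv2.INTER_CUBIC))
E
```

```text
time_s: 14.88
eef_pos: [378.0, -93.4, 151.7]
ee_rot: [0.0, 0.994, 0.11, 0.0]
force: [-0.3, 0.1, -0.7]
grip_width: 0.002
grip_force: 0.0
```

View pics/e2.png

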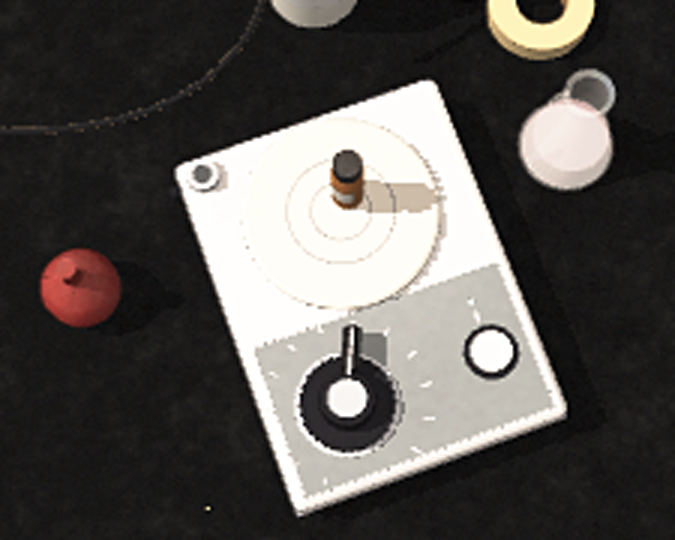

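The lever (tip at about 351,328 in the crop) still rests in click 7. The key (491,351) is up, and the vial, flask and bulb have not moved.

```bash
python3 -c "
from rig import ctrl; print(ctrl.finish_job())"
```

```text
the job is handed in; nothing more can be done
None
```

I pushed the dial lever four clicks clockwise, from click 3 to click 7, then pressed the start key fully down and let it come back up; the vial, flask and bulb stayed where they were, and I handed the job in at about 15 s.

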